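# Swap a drawer handle for the brass one under the tools

### The arm

A 6-joint arm with a two-finger parallel gripper is mounted at the origin on the work surface. World frame = base frame: x ahead of the robot, y to its left, z up, the work surface at z = 0. Lengths are in m, angles in rad, forces in N, time in s.
With the tool pointing down it reaches from about 0.3 to 0.85 m from the base axis. Payload 4.2 kg.
Tool frame: the origin (TCP) lies on the centre line of the jaws, within the pads' length; the fingertips stand bot.finger_overhang ahead of it and the grasp point (between the pads) lies 11 mm behind it (bot.finger_overhang is the distance from the TCP to the fingertips, in m); z points along the fingers, y is the line along which they close (so a half turn about z gives the same grasp; the last joint's range is limited). The gripper opens to 91 mm and grips with 3 to 60 N. Pads are 32 mm wide; open, the fingers measure 118 mm over their backs; the gripper's body (76 mm by 178 mm) begins 60 mm behind the grasp point.
Start: joints at [1.202, 0.32, 1.565, -0, 1.257, -0.02], TCP at [0.197, 0.54, 0.222] pointing down, gripper open.
Joint ranges: [-3.11, 3.11], [-0.84, 2.01], [0.21, 2.61], [-1.34, 4.49], [0.05, 2.63], [-2.56, 2.56]. Speed limits (rad/s): [2.57, 2.57, 3.14, 3.14, 3.14, 3.14].

### API

Orientations are given as [roll, pitch, yaw] about the fixed x, y, z axes, in that order (R = Rz(yaw) Ry(pitch) Rx(roll)).
In Python, from rig import bot, vision gives the robot as it stands.
- The arm moves only by the shell command python3 -m handwheel 'ROWS' [FORCE]. ROWS is a JSON object of lists of equal length, an entry for each row: "dp": the shift along the tool's x, y, z in mm, a list of three; "yaw": the turn about the tool's z in degrees; "fingers": the closure, from 0 (fully open) to 1 (shut). In form: {"dp": [[dx, dy, dz], ...], "yaw": [yaw, ...], "fingers": [fingers, ...]}. A call has 1 to 12 rows; each row shifts and turns the commanded pose from where the row before left it, along the tool's axes as they then stand; what a row does not reach is not made up. A row lasts 1/12 s, in which the tool goes at most 41.7 mm and 7.16 degrees, less where a joint would pass 70% of its speed; a pose out of reach is approached as far as the arm can. A call is refused whole if a number of a shift passes 41.7 or a number of a turn 7.16, either way. A call with a gripper value outside its range is refused whole. The fingers move at their own pace and stop on an object; FORCE is the grip in N (left out, the last holds). Time passes only in rows, so rows that do not move let the fingers close. It gives the time, the measured TCP pose, the force, the opening and the grip force at its end, in the units of the state.
- bot.observe(): the state, without advancing time (a new reading comes with each control period).
- vision.read_camera(name): name is "scene" or "top"; returns a dict with "frame" (400x640x3 uint8, red, green, blue), "z_map" (400x640 float32, m along the optical axis (not along the pixel's ray), 0 where there is no reading), "camera_matrix" (3x3 intrinsics, pixels), "k1" (the pictures are not rectified: a ray, as slopes to the right and down, at radius r is drawn at 1 + k1 r^2 times it, then the intrinsics apply), "cam_to_world" (4x4, takes a point from camera to world coordinates). Camera axes: x right, y down, z forward; pixel columns grow to the right and rows downward; lengths in m; the calibration is good to about 2 mm. A picture is of the moment at which its call begins.
- bot.job_done(): hands the job in; it is judged then, once.
The state is a dict: "t": time; "joint_positions": joint angles; "joint_vel": joint speeds; "tau": joint torques, N m; "position": TCP position; "ee_rot": TCP orientation; "ft_force": force on the tool from outside, world axes, zero at the start; "torque": the same for the moment, N m; "finger_gap": opening from 0.0 (shut) to 1.0 (fully open); "grasp_force": force on a finger pad.
Only numpy, scipy, OpenCV 4.12 (cv2) and the standard library are available. Lean on these libraries where they do the work, as an engineer would, in place of code of your own. Each camera call takes 0.05 s, during which the arm holds its last target. There are 200 camera calls.

### The job

The brass pull for this drawer front lies in the grey bin, under the sanding float and the plane that rest across the bin. Clear both tools onto the green mat and leave them there while you work: drop the old black knob in the blue scrap tray and set the brass pull, right way up, squarely on the pale patch of the drawer front, lined up with it. Then put each tool back across the bin just where it lay before, letting go of everything and not disturbing the wax tin or the varnish bottle.

Things in the scene. Friction and masses are not known exactly. Their poses are not given: they have to be found in the camera images.
- bin: Open grey bin, fixed, outside 144 (x) x 204 (y) x 56 mm high, walls and floor 12 mm thick (inside 120 x 180 mm, 44 deep). Origin: centre of underside, z up. The tools rest across its rims, x along the bin's x, centres about 52 mm either side of its centre along y; which tool is on which side varies. The brass pull lies on its floor, lengthways along y. Small brass plate on one long side.
- sander: Sanding float, 170 (x) x 46 (y) x 52 mm high: cork sole, pale wooden back, and a red wooden grip on top, centred, 90 mm long in x, 26 mm wide in y, from 22 to 52 mm above the underside. Loose, 0.17 to 0.35 kg. Origin: centre of underside, z up. Either way round is equally good.
- plane: Small dark wooden plane, flat-sided body 170 (x) x 46 (y) x 36 mm high, gripped across its 46 mm width near the middle. On top: brass knob (22 mm wide, up to 58 mm) at x = +62 mm, steel blade and pale wedge (up to 62 mm) between x = -65 and -25 mm; bare top between. Loose, 0.28 to 0.56 kg. Origin: centre of underside, z up. Either way round is equally good.
- brass_pull: Brass drawer pull: flat back plate 30 (x) x 130 (y) x 4 mm; above it a straight round grip bar 10 mm thick along y, axis 30 mm above the underside (top at 35), free for 70 mm between two posts at y = +-40 mm. Loose, 0.11 to 0.23 kg. Origin: centre of the plate's underside, z up. Either way round along y is equally good.
- iron_knob: Old black iron drawer knob: round foot 52 mm across and 5 mm thick, thin neck, round knob 34 mm across between 22 and 36 mm above the underside, 42 mm high in all. At the start it stands loose on the pale patch of the drawer front. 0.10 to 0.20 kg. Origin: centre of its underside; z up.
- drawer_front: Dark wooden drawer front lying flat, fixed, 130 (x) x 240 (y) x 18 mm thick, in mid-top a pale patch 40 (x) x 140 mm (y) with two screw holes: the place of the brass pull, whose y axis goes along this y axis. 2 mm moulding near the edges. Origin: centre of underside (patch centre is 18 mm above it), z up. It and the mat may swap sides.
- mat: Green square bench mat, 220 x 220 x 4 mm, fixed on the bench: the side area for the two tools, which fit side by side. Origin: centre of its underside; z up.
- scrap_tray: Blue square shallow tray, fixed, outside 130 x 130 x 26 mm high, walls and floor 5 mm thick: for the old knob. Origin: centre of its underside; z up.
- wax_tin: Bystander: round white wax tin with a yellow band, 72 mm across, 45 mm high. Loose; leave alone. Origin: centre of its underside.
- varnish: Bystander: amber varnish bottle, 60 mm across, 130 mm high. Loose; leave alone. Origin: centre of its underside.
Things that resemble listed ones, but are neither listed nor needed, are in the scene too. What is meant by the iron_knob is not turquoise, and is the smaller of those in its own colour. Leave any pink or turquoise look-alike of the sander alone.

How it is judged:
On the way, in this order (a step that is already met when the one before it is completed fails the run):
1. both tools lie released on the green mat (x of sander in the frame of mat between -0.08 and 0.08 m and y of sander in the frame of mat between -0.08 and 0.08 m and z of sander in the frame of mat between 0 and 0.01 m and angle between each of sander, plane's own z axis and vertical below 0.1 rad and contact force between each of sander, plane and the fingers below 0.3 N and x of plane in the frame of mat between -0.08 and 0.08 m and y of plane in the frame of mat between -0.08 and 0.08 m and z of plane in the frame of mat between 0 and 0.01 m), for 0.2 s.
2. with both tools still on the mat, the brass pull is seated and released on the drawer front and the old knob is in the scrap tray (all of step 1 and x of brass_pull in the frame of drawer_front between -0.01 and 0.01 m and y of brass_pull in the frame of drawer_front between -0.01 and 0.01 m and z of brass_pull in the frame of drawer_front between 0.014 and 0.022 m and angle between the y axis of brass_pull and the y axis of drawer_front, either way round below 0.15 rad and angle between brass_pull's own z axis and vertical below 0.1 rad and contact force between each of brass_pull, iron_knob and the fingers below 0.3 N and x of iron_knob in the frame of scrap_tray between -0.06 and 0.06 m and y of iron_knob in the frame of scrap_tray between -0.06 and 0.06 m and z of iron_knob in the frame of scrap_tray below 0.035 m), for 0.2 s.
At the end, for the whole second after the job is handed in: The brass pull sits on the drawer front, centre within 10 mm of the patch centre per axis and 0.15 rad of its length; the knob is in the scrap tray; both tools lie level across the bin within 15 mm of where they began and 0.2 rad of square; all released, at rest (x of brass_pull in the frame of drawer_front between -0.01 and 0.01 m and y of brass_pull in the frame of drawer_front between -0.01 and 0.01 m and z of brass_pull in the frame of drawer_front between 0.014 and 0.022 m and angle between the y axis of brass_pull and the y axis of drawer_front, either way round below 0.15 rad and angle between each of brass_pull, sander, plane's own z axis and vertical below 0.1 rad and contact force between each of brass_pull, iron_knob and the fingers below 0.3 N and x of iron_knob in the frame of scrap_tray between -0.06 and 0.06 m and y of iron_knob in the frame of scrap_tray between -0.06 and 0.06 m and z of iron_knob in the frame of scrap_tray below 0.035 m and distance of each of sander, plane from where it was at the start of the episode below 0.015 m and angle between the x axis of each of sander, plane and the x axis of bin, either way round below 0.2 rad and linear speed of each of sander, plane, brass_pull, iron_knob below 0.02 m/s and angular speed of each of sander, plane, brass_pull, iron_knob below 0.2 rad/s); the robot touches nothing.
It fails at once if a bystander (wax tin, varnish bottle) is pushed more than 20 mm or tipped (distance of any of wax_tin, varnish from where it was at the start of the episode above 0.02 m or angle between any of wax_tin, varnish's own z axis and vertical above 0.3 rad).
It also fails if it takes over 141 s, if anything falls off the work surface, if the arm or the gripper's body presses on something with over 40 N, if the wrist force passes 120 N, or if a joint passes its speed limit or range.

## Working session

There is one attempt and no reset: what is moved stays moved. The work goes in short steps, Python scripts to look and compute and a shell command to move; the robot and the scene stay as the last step left them, time stands still between calls to the robot, and variables do not carry over. Pictures are saved under pics/ and viewed, at most 14 in all, crops included, and the job is handed in when it is done.

```bash
mkdir -p pics; ls
cat > h.py <<'E'
import numpy as np,cv2
from rig import bot,vision
def cap(n,f=None):
    d=vision.read_camera(n)
    if f: cv2.imwrite('pics/'+f,d['frame'][:,:,::-1])
    return d
def cloud(d):
    K=np.array(d['camera_matrix']);k=d['k1'];h,w=d['z_map'].shape
    u,v=np.meshgrid(np.arange(w),np.arange(h))
    p=np.stack([(u-K[0,2])/K[0,0],(v-K[1,2])/K[1,1]],-1);q=p.copy()
    for _ in range(15):
        q=p/(1+k*(q**2).sum(-1,keepdims=True))
    z=d['z_map'][...,None]
    P=np.concatenate([q*z,z,np.ones_like(z)],-1)@np.array(d['cam_to_world']).T
    P=P[...,:3]; P[d['z_map']==0]=np.nan
    return P
E
python3 - <<'E'
from h import *
a=cap('top','t0.png');b=cap('scene','s0.png')
np.save('t0.npy',cloud(a));np.save('t0c.npy',a['frame'])
o=bot.observe();print(o['t'],o['position'],o['ee_rot'],bot.finger_overhang,o['finger_gap'])
print(a['cam_to_world'])
E
```

```text
pics
0.1 [0.19635715 0.53997132 0.22118699] [-3.13998077e+00 -4.53475952e-05  2.79280023e+00] 0.008 0.9994514662076148
[[ 0.00852536 -0.99203247  0.12569363  0.39293371]
 [-0.99995907 -0.00807687  0.00407738  0.04005899]
 [-0.00302968 -0.12572324 -0.99206073  1.18179841]
 [ 0.          0.          0.          1.        ]]
```

View pics/t0.png

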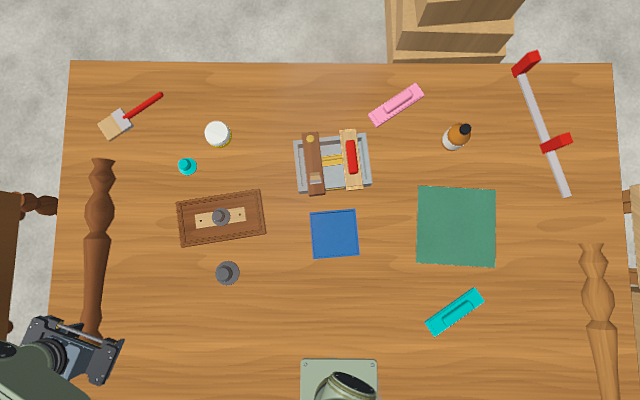

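View pics/s0.png

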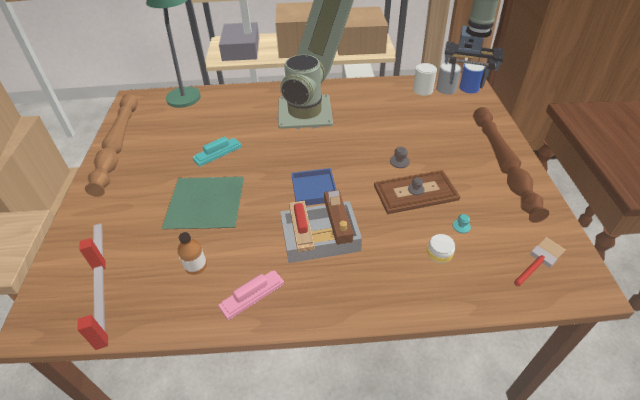

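The top view (up = +x, left = +y) shows the bin at (332,162) with the plane (left, 313,163) and the sander (right, 350,160) across it. The drawer front is at (221,218) with the iron knob on it, the tray at (334,233) and the mat at (456,226). The tin is at (217,133), the bottle at (457,136), and the decoy knob at (227,272).

```bash
cat > m.py <<'E'
from h import *
def rect(P,mask):
    Q=P[mask];Q=Q[~np.isnan(Q[:,0])]
    r=cv2.minAreaRect((Q[:,:2]*1000).astype(np.float32))
    return np.round(r[0],1),np.round(r[1],1),round(r[2],1),len(Q)
def largest(m):
    n,l,s,c=cv2.connectedComponentsWithStats(m.astype(np.uint8))
    return l==1+np.argmax(s[1:,4])
E
python3 - <<'E'
from m import *
P=np.load('t0.npy');C=np.load('t0c.npy').astype(int);r,g,b=C[...,0],C[...,1],C[...,2];z=P[...,2]
v,u=np.mgrid[:400,:640]
def box(u0,u1,v0,v1): return (u>=u0)&(u<=u1)&(v>=v0)&(v<=v1)
def p(n,m): print(n,*rect(P,m),'z',np.round(np.nanpercentile(z[m],[5,50,95])*1000,1))
p('mat',largest((g>r+25)&(g>b+5)&box(405,505,175,275)))
p('tray',largest((b>r+50)&box(300,370,200,270)))
p('drawer',largest(box(165,280,180,255)&(z>.010)))
pale=largest(box(185,255,195,240)&(r>180)); p('patch',pale)
m=largest(box(205,240,200,235)&(z>.040)); p('knobtop',m)
p('knob all',largest(box(205,240,200,235)&(z>.0215)))
p('decoy',largest(box(210,245,255,290)&(z>.0145)))
p('decoytop',largest(box(210,245,255,290)&(z>.030)))
p('bin',largest(box(285,380,125,205)&(z>.045)&(z<.06)&(abs(r-g)<18)))
p('binall',largest(box(285,380,120,205)&(z>.035)))
red=box(335,365,130,185)&(r>150)&(g<80)&(z>.08); p('redgrip',largest(red))
san=box(337,368,120,195)&(z>.068); p('sander',largest(san))
pl=box(298,330,120,200)&(z>.075); p('plane',largest(pl))
p('plane top',largest(pl&(z<.1)))
p('bottle',largest(box(435,480,115,155)&(z>.02)));p('tin',largest(box(195,240,115,155)&(z>.02)))
ye=box(315,345,140,180)&(z<.05); p('pull?',largest(ye&(r>b+70)))
E
```

```text
mat [ 465.9 -331.6] [220.5 219. ] 87.1 5985 z [0.5 4.3 8.1]
tray [439.8  13.2] [129.2 127.7] 5.4 2139 z [ 1.5  5.5 26.8]
drawer [482.2 333. ] [130.3 239.6] 9.7 3915 z [14.3 18.3 24.6]
patch [475.2 373.8] [39.5 57.6] 8.6 241 z [14.2 18.1 21.8]
knobtop [483.9 330. ] [30.2 31.3] 0.5 126 z [50.3 58.1 62.2]
knob all [484.3 327.2] [43.9 51.8] 70.4 245 z [22.2 47.3 61.8]
decoy [328.7 309.9] [40.3 41. ] 3.6 220 z [40.8 53.  57.4]
decoytop [328.7 309.9] [40.3 41. ] 3.6 218 z [44.3 53.  57.4]
bin [647.1 -68.1] [144.   23.6] 7.2 276 z [49.7 55.8 58.7]
binall [633.1  21.1] [174.  204.1] 7.2 3076 z [ 47.7  79.2 109.1]
redgrip [640.3 -29.6] [86.6 23.6] 7.3 285 z [104.3 107.5 111.2]
sander [641.  -30.3] [169.8  45.9] 7.1 1018 z [ 70.4  78.8 109.5]
plane [624.8  72.4] [170.3  46. ] 7.4 1073 z [ 88.3  92.4 112.6]
plane top [624.8  72.4] [170.3  46. ] 7.4 912 z [88.1 91.9 95.5]
bottle [ 706.  -321.5] [58.7 50.8] 45.4 557 z [ 30.6  88.8 131.3]
tin [718.  345.4] [67.2 69.2] 84.3 532 z [26.7 43.9 48.1]
pull? [649.9  21.5] [29.1 60. ] 9.4 204 z [12.7 17.6 47.8]
```

Run:
```python
import cv2
i=cv2.imread('pics/t0.png')[115:290,165:385];cv2.imwrite('pics/c0.png',cv2.resize(i,None,fx=3.4,fy=3.4,interpolation=cv2.INTER_CUBIC))
```

```text
(no output)
```

View pics/c0.png

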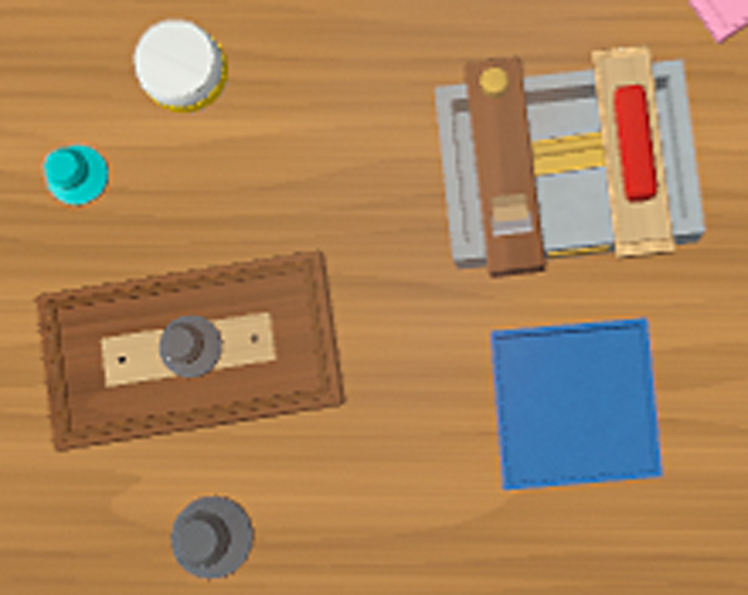

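```bash
cat > go.py <<'E'
import sys
from h import *
def go(x,y,z,yaw):
    o=bot.observe();p=np.array(o['position'])*1e3;c=np.degrees(o['ee_rot'][2])
    t=(c-yaw+180)%360-180; a=np.radians(yaw); d=np.array([x,y,z])-p
    print('t %.1f'%o['t'],'pos',p.round(1),'yaw %.2f'%c,'turn first %.2f'%t,'then dp',np.round([d@[np.cos(a),np.sin(a),0],d@[np.sin(a),-np.cos(a),0],-d[2]],1),'gap %.3f F'%o['finger_gap'],np.round(o['ft_force'],1),'grip %.1f'%o['grasp_force'])
go(*map(float,sys.argv[1:]))
E
R='"fingers":[0,0,0,0,0,0,0,0,0,0,0,0]'
python3 -m handwheel '{"dp":[[0,0,0],[0,0,0],[0,0,0],[0,0,0],[0,0,0],[0,0,0],[0,0,0],[0,0,0],[0,0,0],[0,0,0],[0,0,0],[0,0,0]],"yaw":[7,7,7,7,7,7,7,7,7,7,7,7],"fingers":[0,0,0,0,0,0,0,0,0,0,0,0]}'
python3 -m handwheel '{"dp":[[0,0,0],[0,0,0],[0,0,0],[0,0,0],[0,0,0],[0,0,0],[0,0,0],[0,0,0],[0,0,0],[0,0,0],[0,0,0],[0,0,0]],"yaw":[7,7,7,7,7,7,7,7,7,5.8,0,0],"fingers":[0,0,0,0,0,0,0,0,0,0,0,0]}'
python3 go.py 640.7 -30 220 7.2
```

```text
t: 1.1
position: [0.1964, 0.5401, 0.2215]
ee_rot: [-3.141, 0.001, 1.321]
ft_force: [1.1, 0.5, 0.1]
finger_gap: 1.003
grasp_force: 0.0
t: 2.1
position: [0.2146, 0.5318, 0.2208]
ee_rot: [-3.127, 0.023, 0.156]
ft_force: [-0.0, 0.3, 1.3]
finger_gap: 0.997
grasp_force: 0.0
t 2.1 pos [214.6 531.8 220.8] yaw 8.96 turn first 1.76 then dp [352.4 610.8   0.8] gap 0.997 F [-0.   0.3  1.3] grip 0.0
```

```bash
python3 -m handwheel '{"dp":[[19.5,34,0],[19.5,34,0],[19.5,34,0],[19.5,34,0],[19.5,34,0],[19.5,34,0],[19.5,34,0],[19.5,34,0],[19.5,34,0],[19.5,34,0],[19.5,34,0],[19.5,34,0]],"yaw":[0,0,0,0,0,0,0,0,0,0,0,0],"fingers":[0,0,0,0,0,0,0,0,0,0,0,0]}'
python3 -m handwheel '{"dp":[[19.5,34,0],[19.5,34,0],[19.5,34,0],[19.5,34,0],[19.5,34,0],[10,17,0],[0,0,0],[0,0,0]],"yaw":[0,0,0,0,0,0,0,0],"fingers":[0,0,0,0,0,0,0,0]}'
python3 go.py 640.7 -30 130 7.2
```

```text
t: 3.1
position: [0.5096, 0.165, 0.2095]
ee_rot: [-3.126, 0.023, 0.158]
ft_force: [0.3, 0.5, 0.5]
finger_gap: 1.003
grasp_force: 0.0
t: 3.77
position: [0.6445, -0.0019, 0.2032]
ee_rot: [-3.125, 0.024, 0.157]
ft_force: [-0.3, 0.3, 0.3]
finger_gap: 0.998
grasp_force: 0.0
t 3.8 pos [644.5  -1.9 203.2] yaw 8.97 turn first 1.77 then dp [-7.3 27.4 73.2] gap 0.998 F [-0.3  0.3  0.3] grip 0.0
```

```bash
cat > go.py <<'E'
import sys
from h import *
from scipy.spatial.transform import Rotation as Ro
def go(x,y,z,yaw):
    o=bot.observe();p=np.array(o['position'])*1e3;c=np.degrees(o['ee_rot'][2])
    t=(c-yaw+180)%360-180; d=np.array([x,y,z])-p
    R=Ro.from_euler('xyz',o['ee_rot'])*Ro.from_euler('z',t,degrees=True)
    print('t %.1f'%o['t'],'pos',p.round(1),'yaw %.2f'%c,'turn first %.2f'%t,'then dp',R.inv().apply(d).round(1),'toolz',R.apply([0,0,1]).round(3),'gap %.3f F'%o['finger_gap'],np.round(o['ft_force'],1),'grip %.1f q6 %.2f'%(o['grasp_force'],o['joint_positions'][5]))
go(*map(float,sys.argv[1:]))
E
python3 go.py 640.7 -30 130 7.2; python3 go.py 640.7 -30 91 7.2
```

```text
t 3.8 pos [644.5  -1.9 203.2] yaw 8.97 turn first 1.77 then dp [-5.5 28.6 72.9] toolz [-0.026  0.013 -1.   ] gap 0.998 F [-0.3  0.3  0.3] grip 0.0 q6 1.38
t 3.8 pos [644.5  -1.9 203.2] yaw 8.97 turn first 1.77 then dp [ -4.5  29.2 111.9] toolz [-0.026  0.013 -1.   ] gap 0.998 F [-0.3  0.3  0.3] grip 0.0 q6 1.38
```

```bash
python3 -m handwheel '{"dp":[[-4.5,29.2,0],[0,0,35],[0,0,30],[0,0,25],[0,0,15],[0,0,7],[0,0,0],[0,0,0]],"yaw":[1.8,0,0,0,0,0,0,0],"fingers":[0,0,0,0,0,0,0,0]}' 30
python3 go.py 640.7 -30 91 7.2
```

```text
t: 4.43
position: [0.6419, -0.0289, 0.0926]
ee_rot: [-3.127, 0.022, 0.127]
ft_force: [0.3, 0.7, 0.4]
finger_gap: 1.0
grasp_force: 0.0
t 4.4 pos [641.9 -28.9  92.6] yaw 7.29 turn first 0.09 then dp [-1.3  1.   1.6] toolz [-0.024  0.012 -1.   ] gap 1.000 F [0.3 0.7 0.4] grip 0.0 q6 1.37
```

```bash
python3 -m handwheel '{"dp":[[-1,1,1],[0,0,0],[0,0,0],[0,0,0],[0,0,0],[0,0,0],[0,0,0],[0,0,0],[0,0,0],[0,0,0]],"yaw":[0,0,0,0,0,0,0,0,0,0],"fingers":[0.5,1,1,1,1,1,1,1,1,1]}' 30
python3 go.py 640.7 -30 91 7.2
python3 -m handwheel '{"dp":[[0,0,-10],[0,0,-25],[0,0,-35],[0,0,-30],[0,0,-10],[0,0,0]],"yaw":[0,0,0,0,0,0],"fingers":[1,1,1,1,1,1]}' 30
python3 go.py 463.7 -376.5 200 7.2
```

```text
t: 5.27
position: [0.6408, -0.0311, 0.0907]
ee_rot: [-3.127, 0.023, 0.126]
ft_force: [0.1, 0.1, -0.5]
finger_gap: 0.299
grasp_force: 0.1
t 5.3 pos [640.8 -31.1  90.7] yaw 7.22 turn first 0.02 then dp [ 0.  -1.1 -0.3] toolz [-0.025  0.012 -1.   ] gap 0.299 F [ 0.1  0.1 -0.5] grip 0.1 q6 1.37
t: 5.77
position: [0.6452, -0.0325, 0.2042]
ee_rot: [-3.128, 0.016, 0.126]
ft_force: [0.5, 0.6, -1.5]
finger_gap: 0.282
grasp_force: 30.0
t 5.8 pos [645.2 -32.5 204.2] yaw 7.22 turn first 0.02 then dp [-223.1  318.6    3.5] toolz [-0.018  0.011 -1.   ] gap 0.282 F [ 0.5  0.6 -1.5] grip 30.0 q6 1.37
```

```bash
python3 -m handwheel '{"dp":[[-10,14.5,0],[-20.3,29,0],[-20.3,29,0],[-20.3,29,0],[-20.3,29,0],[-20.3,29,0],[-20.3,29,0],[-20.3,29,0],[-20.3,29,0],[-20.3,29,0],[-20.3,29,0],[-10,14,3.5]],"yaw":[0,0,0,0,0,0,0,0,0,0,0,0],"fingers":[1,1,1,1,1,1,1,1,1,1,1,1]}' 30
python3 -m handwheel '{"dp":[[0,0,0],[0,0,0],[0,0,0]],"yaw":[0,0,0],"fingers":[1,1,1]}' 30
python3 go.py 463.7 -376.5 60 7.2
python3 - <<'E'
from h import *
cap('scene','s1.png')
E
```

```text
t: 6.77
position: [0.4593, -0.3791, 0.1955]
ee_rot: [-3.126, 0.027, 0.124]
ft_force: [0.0, -0.4, -2.7]
finger_gap: 0.284
grasp_force: 30.0
t: 7.02
position: [0.4618, -0.3752, 0.196]
ee_rot: [-3.124, 0.025, 0.126]
ft_force: [-0.4, -0.9, -1.8]
finger_gap: 0.282
grasp_force: 30.0
t 7.0 pos [ 461.8 -375.2  196. ] yaw 7.23 turn first 0.03 then dp [  5.1   4.  135.9] toolz [-0.027  0.015 -1.   ] gap 0.282 F [-0.4 -0.9 -1.8] grip 30.0 q6 0.75
```

View pics/s1.png

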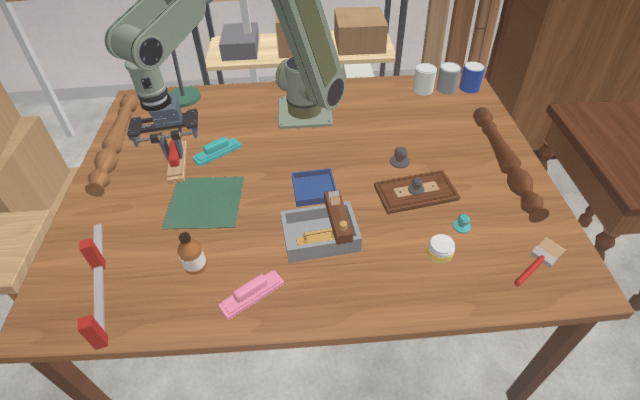

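The sander hangs level in the gripper at (177,155). The plane is still on the bin at (340,220), and part of the pull shows at (318,237).

```bash
python3 -m handwheel '{"dp":[[5,4,20],[0,0,35],[0,0,35],[0,0,30],[0,0,15],[0,0,10],[0,0,5],[0,0,4],[0,0,0],[0,0,0]],"yaw":[0,0,0,0,0,0,0,0,0,0],"fingers":[1,1,1,1,1,1,1,1,1,1]}' 30
python3 go.py 463.7 -376.5 39 7.2
```

```text
t: 7.9
position: [0.4647, -0.3782, 0.0446]
ee_rot: [-3.128, 0.022, 0.126]
ft_force: [-0.5, -0.6, -2.8]
finger_gap: 0.282
grasp_force: 30.0
t 7.9 pos [ 464.7 -378.2   44.6] yaw 7.24 turn first 0.04 then dp [-0.6 -1.7  5.6] toolz [-0.023  0.011 -1.   ] gap 0.282 F [-0.5 -0.6 -2.8] grip 30.0 q6 0.75
```

```bash
python3 -m handwheel '{"dp":[[0,0,2],[0,0,2],[0,0,1],[0,0,0],[0,0,0]],"yaw":[0,0,0,0,0],"fingers":[1,1,1,1,1]}' 30
python3 -m handwheel '{"dp":[[0,0,0],[0,0,0],[0,0,0],[0,0,0],[0,0,0],[0,0,0],[0,0,0],[0,0,0]],"yaw":[0,0,0,0,0,0,0,0],"fingers":[0.45,0.45,0.45,0.45,0.45,0.45,0.45,0.45]}' 30
python3 go.py 463.7 -376.5 180 7.2
```

```text
t: 8.32
position: [0.4639, -0.378, 0.039]
ee_rot: [-3.127, 0.023, 0.126]
ft_force: [0.1, -0.5, 0.7]
finger_gap: 0.284
grasp_force: 30.0
t: 8.98
position: [0.4637, -0.3778, 0.0385]
ee_rot: [-3.127, 0.023, 0.126]
ft_force: [-0.3, 0.1, -0.8]
finger_gap: 0.549
grasp_force: 0.0
t 9.0 pos [ 463.7 -377.8   38.5] yaw 7.22 turn first 0.02 then dp [  -3.2   -3.4 -141.5] toolz [-0.025  0.012 -1.   ] gap 0.549 F [-0.3  0.1 -0.8] grip 0.0 q6 0.75
```

```bash
python3 -m handwheel '{"dp":[[0,0,-20],[0,0,-40],[0,0,-40],[0,0,-35],[0,0,-10],[0,0,0]],"yaw":[0,0,0,0,0,0],"fingers":[0.28,0.28,0.28,0.28,0.28,0.28]}' 30
python3 go.py 624.8 72.4 180 7.3
```

```text
t: 9.48
position: [0.4689, -0.3808, 0.1873]
ee_rot: [-3.132, 0.018, 0.126]
ft_force: [-0.2, -0.1, -0.9]
finger_gap: 0.721
grasp_force: 0.0
t 9.5 pos [ 468.9 -380.8  187.3] yaw 7.21 turn first -0.09 then dp [ 212.3 -429.7    7.5] toolz [-0.019  0.007 -1.   ] gap 0.721 F [-0.2 -0.1 -0.9] grip 0.0 q6 0.75
```

```bash
python3 -m handwheel '{"dp":[[8,-16.5,0],[16.3,-33,0],[16.3,-33,0],[16.3,-33,0],[16.3,-33,0],[16.3,-33,0],[16.3,-33,0],[16.3,-33,0],[16.3,-33,0],[16.3,-33,0],[16.3,-33,0],[16.3,-33,0]],"yaw":[0,0,0,0,0,0,0,0,0,0,0,0],"fingers":[0.28,0.28,0.28,0.28,0.28,0.28,0.28,0.28,0.28,0.28,0.28,0.28]}' 40
python3 -m handwheel '{"dp":[[16.3,-33,0],[8,-16,0],[0,0,0],[0,0,0],[0,0,0]],"yaw":[0,0,0,0,0],"fingers":[0.28,0.28,0.28,0.28,0.28]}' 40
python3 go.py 624.8 72.4 72 7.3
```

```text
t: 10.48
position: [0.6045, 0.0223, 0.1823]
ee_rot: [-3.126, 0.028, 0.126]
ft_force: [1.6, -0.6, -0.3]
finger_gap: 0.718
grasp_force: 0.0
t: 10.9
position: [0.6224, 0.0713, 0.1833]
ee_rot: [-3.127, 0.027, 0.126]
ft_force: [-0.4, -0.2, -0.2]
finger_gap: 0.722
grasp_force: 0.0
t 10.9 pos [622.4  71.3 183.3] yaw 7.21 turn first -0.09 then dp [  5.5   0.8 111.2] toolz [-0.028  0.011 -1.   ] gap 0.722 F [-0.4 -0.2 -0.2] grip 0.0 q6 1.53
```

```bash
python3 -m handwheel '{"dp":[[5.5,0,20],[0,0.8,35],[0,0,30],[0,0,15],[0,0,7],[0,0,4],[0,0,0],[0,0,0],[0,0,0]],"yaw":[0,0,0,0,0,0,0,0,0],"fingers":[0.28,0.28,0.28,0.28,0.28,0.28,0.28,0.28,0.28]}' 40
python3 go.py 624.8 72.4 72 7.3
python3 -m handwheel '{"dp":[[0,0,0],[0,0,0],[0,0,0],[0,0,0],[0,0,0],[0,0,0],[0,0,0],[0,0,0]],"yaw":[0,0,0,0,0,0,0,0],"fingers":[1,1,1,1,1,1,1,1]}' 40
python3 go.py 624.8 72.4 72 7.3
```

```text
t: 11.65
position: [0.6273, 0.0732, 0.0754]
ee_rot: [-3.127, 0.02, 0.126]
ft_force: [0.7, -0.6, 0.6]
finger_gap: 0.721
grasp_force: 0.0
t 11.7 pos [627.3  73.2  75.4] yaw 7.20 turn first -0.10 then dp [-2.5  0.5  3.5] toolz [-0.022  0.012 -1.   ] gap 0.721 F [ 0.7 -0.6  0.6] grip 0.0 q6 1.53
t: 12.32
position: [0.6266, 0.0731, 0.0745]
ee_rot: [-3.127, 0.022, 0.126]
ft_force: [0.1, -1.1, 4.7]
finger_gap: 0.504
grasp_force: 40.0
t 12.3 pos [626.6  73.1  74.5] yaw 7.24 turn first -0.06 then dp [-1.8  0.5  2.5] toolz [-0.024  0.011 -1.   ] gap 0.504 F [ 0.1 -1.1  4.7] grip 40.0 q6 1.53
```

```bash
python3 -m handwheel '{"dp":[[0,0,-10],[0,0,-25],[0,0,-35],[0,0,-30],[0,0,-10],[0,0,0],[0,0,0]],"yaw":[0,0,0,0,0,0,0],"fingers":[1,1,1,1,1,1,1]}' 40
python3 go.py 468.3 -286.7 180 7.2
```

```text
t: 12.9
position: [0.6282, 0.0722, 0.1826]
ee_rot: [-3.126, 0.025, 0.126]
ft_force: [0.0, -0.9, -3.2]
finger_gap: 0.502
grasp_force: 39.9
t 12.9 pos [628.2  72.2 182.6] yaw 7.22 turn first 0.02 then dp [-203.5  336.1    2.5] toolz [-0.027  0.012 -1.   ] gap 0.502 F [ 0.  -0.9 -3.2] grip 39.9 q6 1.53
```

```bash
python3 -m handwheel '{"dp":[[-9.3,15.3,0],[-18.5,30.5,0],[-18.5,30.5,0],[-18.5,30.5,0],[-18.5,30.5,0],[-18.5,30.5,0],[-18.5,30.5,0],[-18.5,30.5,0],[-18.5,30.5,0],[-18.5,30.5,0],[-18.5,30.5,0],[-9.3,15.3,0]],"yaw":[0,0,0,0,0,0,0,0,0,0,0,0],"fingers":[1,1,1,1,1,1,1,1,1,1,1,1]}' 40
python3 -m handwheel '{"dp":[[0,0,20],[0,0,35],[0,0,35],[0,0,30],[0,0,15],[0,0,10],[0,0,0],[0,0,0]],"yaw":[0,0,0,0,0,0,0,0],"fingers":[1,1,1,1,1,1,1,1]}' 40
python3 go.py 468.3 -286.7 23 7.2
```

```text
t: 13.9
position: [0.4654, -0.2892, 0.1809]
ee_rot: [-3.125, 0.029, 0.124]
ft_force: [0.7, 0.6, -3.3]
finger_gap: 0.501
grasp_force: 39.9
t: 14.57
position: [0.4648, -0.2845, 0.0378]
ee_rot: [-3.125, 0.025, 0.126]
ft_force: [-0.2, 0.0, -2.8]
finger_gap: 0.505
grasp_force: 39.9
t 14.6 pos [ 464.8 -284.5   37.8] yaw 7.21 turn first 0.01 then dp [ 3.5  2.8 14.7] toolz [-0.027  0.013 -1.   ] gap 0.505 F [-0.2  0.  -2.8] grip 39.9 q6 0.88
```

```bash
python3 -m handwheel '{"dp":[[3.5,2.8,7],[0,0,4],[0,0,2],[0,0,1.5],[0,0,0],[0,0,0]],"yaw":[0,0,0,0,0,0],"fingers":[1,1,1,1,1,1]}' 40
python3 go.py 468.3 -286.7 23 7.2
python3 -m handwheel '{"dp":[[0,0,0],[0,0,0],[0,0,0],[0,0,0],[0,0,0],[0,0,0],[0,0,0]],"yaw":[0,0,0,0,0,0,0],"fingers":[0.32,0.32,0.32,0.32,0.32,0.32,0.32]}' 40
python3 go.py 468.3 -286.7 180 7.2
```

```text
t: 15.07
position: [0.4691, -0.2869, 0.0242]
ee_rot: [-3.127, 0.023, 0.126]
ft_force: [0.4, -0.2, -2.7]
finger_gap: 0.507
grasp_force: 39.9
t 15.1 pos [ 469.1 -286.9   24.2] yaw 7.22 turn first 0.02 then dp [-0.7 -0.2  1.2] toolz [-0.025  0.012 -1.   ] gap 0.507 F [ 0.4 -0.2 -2.7] grip 39.9 q6 0.88
t: 15.65
position: [0.4691, -0.2869, 0.024]
ee_rot: [-3.127, 0.023, 0.126]
ft_force: [-0.4, -0.0, 0.4]
finger_gap: 0.682
grasp_force: 0.0
t 15.7 pos [ 469.1 -286.9   24. ] yaw 7.22 turn first 0.02 then dp [  -4.3   -2.6 -155.9] toolz [-0.025  0.012 -1.   ] gap 0.682 F [-0.4 -0.   0.4] grip 0.0 q6 0.88
```

```bash
python3 -m handwheel '{"dp":[[0,0,-20],[0,0,-40],[0,0,-40],[0,0,-40],[0,0,-15],[0,0,0]],"yaw":[0,0,0,0,0,0],"fingers":[0.32,0.32,0.32,0.32,0.32,0.32]}' 30
python3 - <<'E'
from m import *
a=cap('top','t1.png');P=cloud(a);C=a['frame'].astype(int);r,g,b=C[...,0],C[...,1],C[...,2];z=P[...,2]
v,u=np.mgrid[:400,:640]
def box(u0,u1,v0,v1): return (u>=u0)&(u<=u1)&(v>=v0)&(v<=v1)
def p(n,m): print(n,*rect(P,m),'z',np.round(np.nanpercentile(z[m],[5,50,95])*1000,1))
B=box(300,366,140,183)
p('pull',largest(B&(r>b+60))); p('bar',largest(B&(r>b+50)&(z>.038)&(z<.056)))
m=box(405,505,150,290)
p('tools',largest(m&(z>.012)))
cv2.imwrite('pics/c1.png',cv2.resize(a['frame'][120:280,290:520,::-1],None,fx=3.3,fy=3.3))
E
python3 go.py 648 20 180 99.4
```

```text
t: 16.15
position: [0.4753, -0.2902, 0.1839]
ee_rot: [-3.133, 0.015, 0.126]
ft_force: [0.4, 0.4, 0.0]
finger_gap: 0.68
grasp_force: 0.0
pull [650.2  17.8] [ 29.4 129.9] 9.3 455 z [13.  17.7 47.8]
bar [649.8  18.5] [10.1 88.1] 9.2 113 z [41.4 45.4 49.7]
tools [ 452.6 -241.5] [170.9 257.2] 18.8 6134 z [ 39.4 550.8 631.7]
t 16.2 pos [ 473.8 -289.3  181.1] yaw 7.21 turn first -92.19 then dp [276.7 222.3   0.3] toolz [-0.021  0.009 -1.   ] gap 0.681 F [-0.3 -0.5  0.3] grip 0.0 q6 0.88
```

View pics/c1.png

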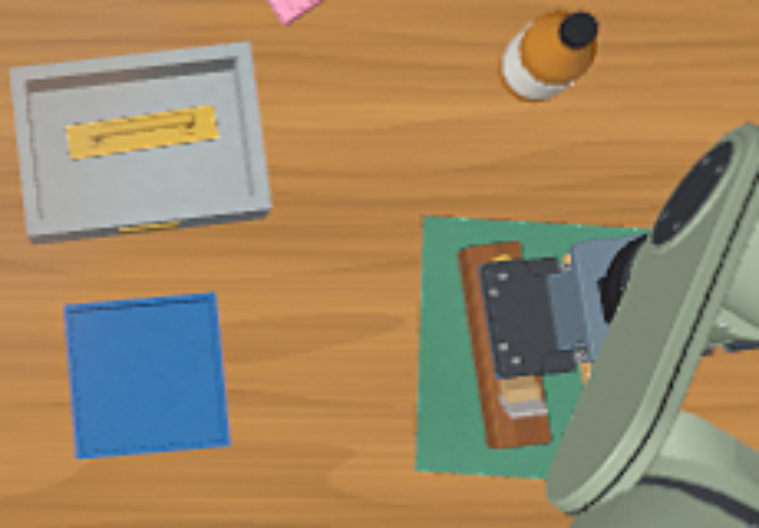

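Bin cleared: the pull lies at crop (142,133) and the plane is on the mat at crop (510,345), with the arm hiding the sander. Next is the knob.

```bash
python3 -m handwheel '{"dp":[[0,0,0],[0,0,0],[0,0,0],[0,0,0],[0,0,0],[0,0,0],[0,0,0],[0,0,0],[0,0,0],[0,0,0],[0,0,0],[0,0,0]],"yaw":[-7,-7,-7,-7,-7,-7,-7,-7,-7,-7,-7,-7],"fingers":[0.32,0.32,0.32,0.32,0.32,0.32,0.32,0.32,0.32,0.32,0.32,0.32]}' 30
python3 -m handwheel '{"dp":[[19,3.5,0],[38,7,0],[38,7,0],[38,7,0],[38,7,0],[38,7,0],[38,7,0],[38,7,0],[38,7,0],[38,7,0],[38,7,0],[38,7,0]],"yaw":[-7,-1.5,0,0,0,0,0,0,0,0,0,0],"fingers":[0.32,0.32,0.32,0.32,0.32,0.32,0.32,0.32,0.32,0.32,0.32,0.32]}' 30
python3 -m handwheel '{"dp":[[38,7,0],[38,7,0],[38,7,0],[38,7,0],[19,3.5,0],[0,0,0],[0,0,0]],"yaw":[0,0,0,0,0,0,0],"fingers":[0.32,0.32,0.32,0.32,0.32,0.32,0.32]}' 30
python3 go.py 484 329.5 36.5 99.6
```

```text
t: 17.2
position: [0.4717, -0.288, 0.1766]
ee_rot: [-3.113, -0.015, 1.598]
ft_force: [-0.2, -0.4, 0.2]
finger_gap: 0.68
grasp_force: 0.0
t: 18.2
position: [0.4808, 0.1568, 0.182]
ee_rot: [-3.115, -0.015, 1.74]
ft_force: [0.8, -0.4, 0.5]
finger_gap: 0.684
grasp_force: 0.0
t: 18.78
position: [0.4835, 0.3292, 0.1837]
ee_rot: [-3.115, -0.014, 1.742]
ft_force: [-0.3, -1.6, -0.5]
finger_gap: 0.683
grasp_force: 0.0
t 18.8 pos [483.5 329.2 183.7] yaw 99.82 turn first 0.22 then dp [ -1.8   4.5 147.1] toolz [-0.028  0.009 -1.   ] gap 0.683 F [-0.3 -1.6 -0.5] grip 0.0 q6 0.38
```

```bash
python3 -m handwheel '{"dp":[[-1.8,4.5,20],[0,0,40],[0,0,38],[0,0,25],[0,0,14],[0,0,8],[0,0,2],[0,0,0],[0,0,0]],"yaw":[0,0,0,0,0,0,0,0,0],"fingers":[0.32,0.32,0.32,0.32,0.32,0.32,0.32,0.32,0.32]}' 25
python3 go.py 484 329.5 36.5 99.6
python3 -m handwheel '{"dp":[[0,0,0],[0,0,0],[0,0,0],[0,0,0],[0,0,0],[0,0,0],[0,0,0],[0,0,0],[0,0,0]],"yaw":[0,0,0,0,0,0,0,0,0],"fingers":[1,1,1,1,1,1,1,1,1]}' 25
python3 -m handwheel '{"dp":[[0,0,-10],[0,0,-30],[0,0,-40],[0,0,-30],[0,0,0],[0,0,0]],"yaw":[0,0,0,0,0,0],"fingers":[1,1,1,1,1,1]}' 25
python3 go.py 440 13 150 99.6
```

```text
t: 19.53
position: [0.4865, 0.3297, 0.04]
ee_rot: [-3.121, -0.017, 1.739]
ft_force: [-0.4, 0.7, 0.4]
finger_gap: 0.679
grasp_force: 0.0
t 19.5 pos [486.5 329.7  40. ] yaw 99.66 turn first 0.06 then dp [ 0.1 -2.4  3.5] toolz [-0.023  0.013 -1.   ] gap 0.679 F [-0.4  0.7  0.4] grip 0.0 q6 0.37
t: 20.28
position: [0.4856, 0.33, 0.0393]
ee_rot: [-3.119, -0.016, 1.74]
ft_force: [-0.9, -0.6, 4.9]
finger_gap: 0.349
grasp_force: 25.0
t: 20.78
position: [0.4896, 0.3291, 0.1509]
ee_rot: [-3.123, -0.018, 1.74]
ft_force: [0.1, 0.7, -2.7]
finger_gap: 0.354
grasp_force: 25.0
t 20.8 pos [489.6 329.1 150.9] yaw 99.70 turn first 0.10 then dp [-303.3 -101.7   -2.6] toolz [-0.021  0.014 -1.   ] gap 0.354 F [ 0.1  0.7 -2.7] grip 25.0 q6 0.38
```

```bash
python3 -m handwheel '{"dp":[[-17,-5.7,0],[-33.7,-11.3,0],[-33.7,-11.3,0],[-33.7,-11.3,0],[-33.7,-11.3,0],[-33.7,-11.3,0],[-33.7,-11.3,0],[-33.7,-11.3,0],[-33.7,-11.3,0],[-17,-5.7,0],[0,0,20],[0,0,38]],"yaw":[0,0,0,0,0,0,0,0,0,0,0,0],"fingers":[1,1,1,1,1,1,1,1,1,1,1,1]}' 25
python3 -m handwheel '{"dp":[[0,0,30],[0,0,18],[0,0,9],[0,0,4],[0,0,0],[0,0,0]],"yaw":[0,0,0,0,0,0],"fingers":[1,1,1,1,1,1]}' 25
python3 go.py 440 13 28 99.6
```

```text
t: 21.78
position: [0.4402, 0.0115, 0.0895]
ee_rot: [-3.126, -0.015, 1.737]
ft_force: [0.0, 0.3, -1.7]
finger_gap: 0.353
grasp_force: 25.0
t: 22.28
position: [0.4366, 0.0136, 0.0275]
ee_rot: [-3.119, -0.016, 1.74]
ft_force: [-0.1, -0.4, -1.5]
finger_gap: 0.352
grasp_force: 25.0
t 22.3 pos [436.6  13.6  27.5] yaw 99.70 turn first 0.10 then dp [-1.2  3.3 -0.6] toolz [-0.024  0.012 -1.   ] gap 0.352 F [-0.1 -0.4 -1.5] grip 25.0 q6 -0.19
```

```bash
python3 -m handwheel '{"dp":[[0,0,0],[0,0,0],[0,0,0],[0,0,0],[0,0,0],[0,0,-10],[0,0,-30],[0,0,-40],[0,0,-30],[0,0,-15],[0,0,0]],"yaw":[0,0,0,0,0,0,0,0,0,0,0],"fingers":[0.45,0.45,0.45,0.45,0.45,0.45,0.45,0.45,0.45,0.45,0.45]}' 25
python3 go.py 650 18.1 150 99.3
python3 -m handwheel '{"dp":[[0,17,0],[0,33,0],[0,33,0],[0,33,0],[0,33,0],[0,33,0],[0,17,0],[0,0,0],[0,0,0]],"yaw":[0,0,0,0,0,0,0,0,0],"fingers":[0.45,0.45,0.45,0.45,0.45,0.45,0.45,0.45,0.45]}' 25
python3 go.py 650 18.1 31 99.3
```

```text
t: 23.2
position: [0.4421, 0.0121, 0.156]
ee_rot: [-3.128, -0.014, 1.74]
ft_force: [0.4, 0.2, -0.3]
finger_gap: 0.554
grasp_force: 0.0
t 23.2 pos [442.1  12.1 156. ] yaw 99.71 turn first 0.41 then dp [-27.7 206.2   2.7] toolz [-0.016  0.012 -1.   ] gap 0.554 F [ 0.4  0.2 -0.3] grip 0.0 q6 -0.18
t: 23.95
position: [0.6348, 0.0457, 0.1457]
ee_rot: [-3.115, -0.016, 1.74]
ft_force: [-0.5, 0.6, 0.3]
finger_gap: 0.547
grasp_force: 0.0
t 23.9 pos [634.8  45.7 145.7] yaw 99.71 turn first 0.41 then dp [-31.6  13.6 113.9] toolz [-0.029  0.012 -1.   ] gap 0.547 F [-0.5  0.6  0.3] grip 0.0 q6 -0.13
```

```bash
python3 -m handwheel '{"dp":[[-31.6,13.6,0],[0,0,30],[0,0,32],[0,0,20],[0,0,12],[0,0,6],[0,0,0],[0,0,0]],"yaw":[0.4,0,0,0,0,0,0,0],"fingers":[0.45,0.45,0.45,0.45,0.45,0.45,0.45,0.45]}' 25
python3 go.py 650 18.1 31 99.3
```

```text
t: 24.62
position: [0.6521, 0.0181, 0.0481]
ee_rot: [-3.12, -0.016, 1.733]
ft_force: [-0.6, 0.6, -0.4]
finger_gap: 0.551
grasp_force: 0.0
t 24.6 pos [652.1  18.1  48.1] yaw 99.31 turn first 0.01 then dp [ 0.1 -1.7 17.1] toolz [-0.023  0.012 -1.   ] gap 0.551 F [-0.6  0.6 -0.4] grip 0.0 q6 -0.17
```

```bash
python3 -m handwheel '{"dp":[[0,-1.7,10],[0,0,5],[0,0,2],[0,0,0],[0,0,0],[0,0,0],[0,0,0],[0,0,0],[0,0,0],[0,0,0],[0,0,0],[0,0,0]],"yaw":[0,0,0,0,0,0,0,0,0,0,0,0],"fingers":[0.45,0.45,0.45,0.5,1,1,1,1,1,1,1,1]}' 30
python3 go.py 650 18.1 31 99.3
python3 -m handwheel '{"dp":[[0,0,0],[0,0,-8],[0,0,-20],[0,0,-35],[0,0,-35],[0,0,-20],[0,0,0],[0,0,0]],"yaw":[0,0,0,0,0,0,0,0],"fingers":[1,1,1,1,1,1,1,1]}' 30
python3 go.py 482.2 333 150 99.7
```

```text
t: 25.62
position: [0.6499, 0.018, 0.0302]
ee_rot: [-3.119, -0.016, 1.733]
ft_force: [0.3, -0.1, -0.0]
finger_gap: 0.101
grasp_force: 30.0
t 25.6 pos [649.9  18.   30.2] yaw 99.30 turn first 0.00 then dp [ 0.1  0.1 -0.8] toolz [-0.024  0.012 -1.   ] gap 0.101 F [ 0.3 -0.1 -0. ] grip 30.0 q6 -0.17
t: 26.28
position: [0.6529, 0.0165, 0.1493]
ee_rot: [-3.121, -0.015, 1.733]
ft_force: [-0.6, 0.2, -2.4]
finger_gap: 0.1
grasp_force: 30.0
t 26.3 pos [652.9  16.5 149.3] yaw 99.30 turn first -0.40 then dp [ 340.7 -114.8    6.9] toolz [-0.023  0.012 -1.   ] gap 0.100 F [-0.6  0.2 -2.4] grip 30.0 q6 -0.17
```

```bash
python3 -m handwheel '{"dp":[[15.5,-5.2,0],[31,-10.4,0],[31,-10.4,0],[31,-10.4,0],[31,-10.4,0],[31,-10.4,0],[31,-10.4,0],[31,-10.4,0],[31,-10.4,0],[31,-10.4,0],[31,-10.4,0],[15.5,-5.2,0]],"yaw":[-0.4,0,0,0,0,0,0,0,0,0,0,0],"fingers":[1,1,1,1,1,1,1,1,1,1,1,1]}' 30
python3 -m handwheel '{"dp":[[0,0,20],[0,0,30],[0,0,20],[0,0,10],[0,0,0],[0,0,0],[0,0,0]],"yaw":[0,0,0,0,0,0,0],"fingers":[1,1,1,1,1,1,1]}' 30
python3 go.py 482.2 333 36.5 99.7
python3 - <<'E'
from m import *
a=cap('scene','s2.png')
cv2.imwrite('pics/c2.png',cv2.resize(a['frame'][100:270,130:500,::-1],None,fx=2.1,fy=2.1))
E
```

```text
t: 27.28
position: [0.4784, 0.336, 0.1538]
ee_rot: [-3.114, -0.016, 1.743]
ft_force: [0.7, -0.3, -1.3]
finger_gap: 0.101
grasp_force: 30.0
t: 27.87
position: [0.4811, 0.3348, 0.0769]
ee_rot: [-3.12, -0.017, 1.74]
ft_force: [-0.1, -0.0, -1.7]
finger_gap: 0.101
grasp_force: 30.0
t 27.9 pos [481.1 334.8  76.9] yaw 99.70 turn first -0.00 then dp [-2.6  1.7 40.3] toolz [-0.024  0.013 -1.   ] gap 0.101 F [-0.1 -0.  -1.7] grip 30.0 q6 0.39
```

View pics/c2.png

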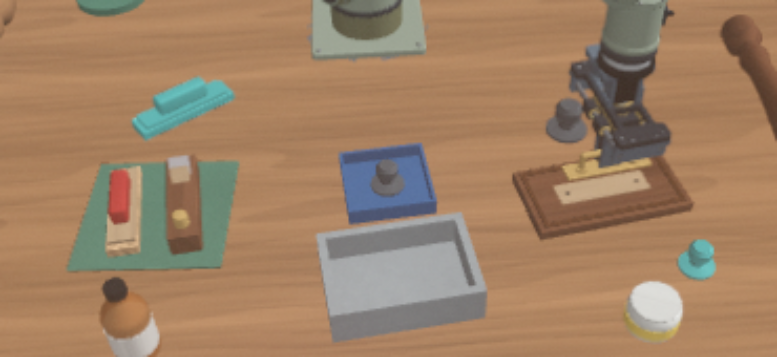

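Both tools are flat on the mat at crop (125,205) and (183,200). The knob stands in the tray at (387,178), and the pull hangs level over the patch at (605,165). I'll lower it to the drawer front.

```bash
python3 -m handwheel '{"dp":[[-2.6,1.7,12],[0,0,12],[0,0,8],[0,0,4],[0,0,2],[0,0,0],[0,0,0],[0,0,0]],"yaw":[0,0,0,0,0,0,0,0],"fingers":[1,1,1,1,1,1,1,1]}' 30
python3 go.py 482.2 333 36.5 99.7
```

```text
t: 28.58
position: [0.4821, 0.3328, 0.0387]
ee_rot: [-3.12, -0.017, 1.74]
ft_force: [-0.7, 0.2, 0.1]
finger_gap: 0.098
grasp_force: 30.0
t 28.6 pos [482.1 332.8  38.7] yaw 99.70 turn first -0.00 then dp [0.2 0.2 2.2] toolz [-0.024  0.013 -1.   ] gap 0.098 F [-0.7  0.2  0.1] grip 30.0 q6 0.38
```

```bash
python3 -m handwheel '{"dp":[[0,0,1],[0,0,1],[0,0,0],[0,0,0],[0,0,0],[0,0,0],[0,0,0],[0,0,0],[0,0,0],[0,0,0]],"yaw":[0,0,0,0,0,0,0,0,0,0],"fingers":[1,1,1,1,0.5,0.5,0.5,0.5,0.5,0.5]}' 30
python3 go.py 482.2 333 36.5 99.7
python3 -m handwheel '{"dp":[[0,0,-10],[0,0,-20],[0,0,-40],[0,0,-40],[0,0,-30],[0,0,-10],[0,0,0],[0,0,0]],"yaw":[0,0,0,0,0,0,0,0],"fingers":[0.5,0.5,0.5,0.5,0.5,0.5,0.5,0.5]}' 30
python3 go.py 463.8 -377.9 190 7.2
```

```text
t: 29.42
position: [0.4817, 0.3326, 0.0361]
ee_rot: [-3.119, -0.016, 1.74]
ft_force: [-0.0, 1.0, 0.5]
finger_gap: 0.49
grasp_force: 0.0
t 29.4 pos [481.7 332.6  36.1] yaw 99.70 turn first 0.00 then dp [ 0.4  0.6 -0.4] toolz [-0.025  0.012 -1.   ] gap 0.490 F [-0.   1.   0.5] grip 0.0 q6 0.38
t: 30.08
position: [0.4851, 0.3305, 0.1859]
ee_rot: [-3.119, -0.016, 1.74]
ft_force: [0.9, -0.3, -1.2]
finger_gap: 0.497
grasp_force: 0.0
t 30.1 pos [485.1 330.5 185.9] yaw 99.70 turn first 92.50 then dp [-110.2  700.   -12. ] toolz [-0.025  0.012 -1.   ] gap 0.497 F [ 0.9 -0.3 -1.2] grip 0.0 q6 0.39
```

```bash
python3 -m handwheel '{"dp":[[-19,-3.5,0],[-38,-7,0],[-38,-7,0],[-38,-7,0],[-38,-7,0],[-38,-7,0],[-38,-7,0],[-38,-7,0],[-38,-7,0],[-38,-7,0],[-19,-3.5,0],[0,0,0]],"yaw":[0,0,0,0,0,0,0,0,0,0,0,0],"fingers":[0.4,0.4,0.4,0.4,0.4,0.4,0.4,0.4,0.4,0.4,0.4,0.4]}' 30
python3 -m handwheel '{"dp":[[0,0,0],[0,0,0],[0,0,0],[0,0,0],[0,0,0],[0,0,0],[0,0,0],[0,0,0],[0,0,0],[0,0,0],[0,0,0],[0,0,0]],"yaw":[7,7,7,7,7,7,7,7,7,7,7,7],"fingers":[0.4,0.4,0.4,0.4,0.4,0.4,0.4,0.4,0.4,0.4,0.4,0.4]}' 30
python3 -m handwheel '{"dp":[[0,0,0],[0,0,0],[0,0,0],[0,0,0]],"yaw":[7,1.5,0,0],"fingers":[0.4,0.4,0.4,0.4]}' 30
python3 - <<'E'
from m import *
a=cap('top','t2.png');P=cloud(a);C=a['frame'].astype(int);r,g,b=C[...,0],C[...,1],C[...,2];z=P[...,2]
v,u=np.mgrid[:400,:640]
def box(u0,u1,v0,v1): return (u>=u0)&(u<=u1)&(v>=v0)&(v<=v1)
def p(n,m):
  if m.any(): print(n,*rect(P,m),'z',np.round(np.nanpercentile(z[m],[5,50,95])*1000,1))
B=box(185,260,190,245)
p('bar',largest(B&(z>.044)&(z<.06)));p('drawer',largest(box(165,280,180,255)&(z>.010)))
p('pull',largest(B&(r>b+110)))
M=box(405,505,175,275)
p('tools',largest(M&(z>.015)));p('red',largest(M&(r>150)&(g<80)&(z>.04)))
p('sander',largest(M&(r>g+20)&(z>.012)&(u>455)));p('plane',largest(M&(r>g+20)&(z>.03)&(u<455)))
k=box(300,370,200,270);p('knob',largest(k&(z>.03)&(z<.1)))
E
python3 go.py 463.8 -377.9 190 7.2
```

```text
t: 31.08
position: [0.4788, -0.0588, 0.1791]
ee_rot: [-3.114, -0.016, 1.736]
ft_force: [-0.8, 0.4, 0.2]
finger_gap: 0.598
grasp_force: 0.0
t: 32.08
position: [0.4792, -0.0543, 0.1795]
ee_rot: [-3.121, 0.025, 0.269]
ft_force: [-0.0, -0.3, 0.8]
finger_gap: 0.605
grasp_force: 0.0
t: 32.42
position: [0.4796, -0.0547, 0.1801]
ee_rot: [-3.125, 0.026, 0.128]
ft_force: [0.3, -0.7, 0.0]
finger_gap: 0.599
grasp_force: 0.0
bar [482.3 330.8] [ 9.9 87.4] 9.7 117 z [48.1 52.1 56.2]
drawer [482.2 332.9] [130. 239.] 9.7 3920 z [14.4 18.5 24.4]
pull [482.  332.7] [ 29.6 130.4] 10.0 458 z [18.7 22.9 54.2]
tools [436.7 -92.1] [ 33.3 157.2] 81.7 2216 z [529.2 565.2 607.4]
red [ 465.1 -376.9] [88.  25.6] 6.6 344 z [44.  55.  59.1]
sander [ 464.8 -376.5] [168.6  45.2] 7.2 1042 z [17.1 27.1 57.6]
plane [ 467.7 -287. ] [168.1  45.5] 7.0 959 z [35.9 40.8 58.5]
knob [434.   14.6] [27.2 30.2] 0.0 94 z [40.4 45.6 49.9]
t 32.5 pos [479.8 -54.9 180.4] yaw 7.31 turn first 0.11 then dp [-56.5 318.3 -13.2] toolz [-0.027  0.013 -1.   ] gap 0.599 F [ 0.4 -0.3 -0.3] grip 0.0 q6 1.30
```

View pics/t2.png

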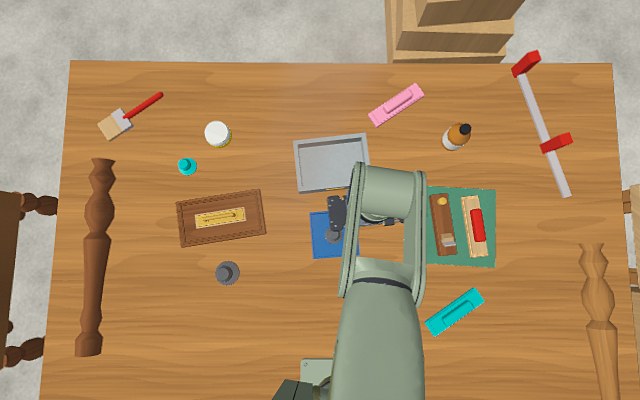

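The view confirms the pull is centred on the patch at (220,217), within 0.5 mm and 0.3°. The knob is in the tray at (333,236), and both tools are on the mat at (443,224) and (475,226). Plane back first.

```bash
python3 -m handwheel '{"dp":[[-3,16,0],[-5.7,32.7,0],[-5.7,32.7,0],[-5.7,32.7,0],[-5.7,32.7,0],[-5.7,32.7,0],[-5.7,32.7,0],[-3,16,0],[0,0,0],[0,0,0]],"yaw":[0,0,0,0,0,0,0,0,0,0],"fingers":[0.3,0.3,0.3,0.3,0.3,0.3,0.3,0.3,0.3,0.3]}' 40
python3 go.py 469.1 -286.9 24 7.2
```

```text
t: 33.3
position: [0.4688, -0.287, 0.1782]
ee_rot: [-3.125, 0.024, 0.125]
ft_force: [0.4, 0.3, -0.1]
finger_gap: 0.696
grasp_force: 0.0
t 33.3 pos [ 468.8 -287.   178.2] yaw 7.15 turn first -0.05 then dp [  4.    2.5 154.2] toolz [-0.026  0.014 -1.   ] gap 0.696 F [ 0.4  0.3 -0.1] grip 0.0 q6 0.88
```

```bash
python3 -m handwheel '{"dp":[[4,2.5,20],[0,0,38],[0,0,38],[0,0,30],[0,0,14],[0,0,8],[0,0,4],[0,0,2],[0,0,0],[0,0,0]],"yaw":[0,0,0,0,0,0,0,0,0,0],"fingers":[0.3,0.3,0.3,0.3,0.3,0.3,0.3,0.3,0.3,0.3]}' 40
python3 go.py 469.1 -286.9 24 7.2
python3 -m handwheel '{"dp":[[0,0,0],[0,0,0],[0,0,0],[0,0,0],[0,0,0],[0,0,0],[0,0,0],[0,0,0]],"yaw":[0,0,0,0,0,0,0,0],"fingers":[1,1,1,1,1,1,1,1]}' 40
python3 go.py 469.1 -286.9 24 7.2
python3 -m handwheel '{"dp":[[0,0,-10],[0,0,-25],[0,0,-40],[0,0,-40],[0,0,-30],[0,0,-10],[0,0,0],[0,0,0]],"yaw":[0,0,0,0,0,0,0,0],"fingers":[1,1,1,1,1,1,1,1]}' 40
python3 go.py 626.6 73.1 180 7.2
```

```text
t: 34.13
position: [0.4705, -0.2874, 0.0261]
ee_rot: [-3.128, 0.021, 0.126]
ft_force: [0.1, -1.0, 0.2]
finger_gap: 0.7
grasp_force: 0.0
t 34.1 pos [ 470.5 -287.4   26.1] yaw 7.24 turn first 0.04 then dp [-1.3 -0.6  2.1] toolz [-0.023  0.011 -1.   ] gap 0.700 F [ 0.1 -1.   0.2] grip 0.0 q6 0.88
t: 34.8
position: [0.4698, -0.2872, 0.0255]
ee_rot: [-3.127, 0.023, 0.126]
ft_force: [-0.6, 2.2, 5.5]
finger_gap: 0.501
grasp_force: 40.0
t 34.8 pos [ 469.8 -287.2   25.5] yaw 7.21 turn first 0.01 then dp [-0.7 -0.4  1.6] toolz [-0.024  0.012 -1.   ] gap 0.501 F [-0.6  2.2  5.5] grip 40.0 q6 0.88
t: 35.47
position: [0.4725, -0.2885, 0.1785]
ee_rot: [-3.125, 0.025, 0.126]
ft_force: [-1.2, -0.4, -3.6]
finger_gap: 0.501
grasp_force: 39.9
t 35.5 pos [ 472.5 -288.5  178.5] yaw 7.22 turn first 0.02 then dp [ 198.1 -339.5   -0.9] toolz [-0.027  0.013 -1.   ] gap 0.501 F [-1.2 -0.4 -3.6] grip 39.9 q6 0.88
```

```bash
python3 -m handwheel '{"dp":[[9,-15.4,0],[18,-30.8,0],[18,-30.8,0],[18,-30.8,0],[18,-30.8,0],[18,-30.8,0],[18,-30.8,0],[18,-30.8,0],[18,-30.8,0],[18,-30.8,0],[18,-30.8,0],[9,-15.4,0]],"yaw":[0,0,0,0,0,0,0,0,0,0,0,0],"fingers":[1,1,1,1,1,1,1,1,1,1,1,1]}' 40
python3 -m handwheel '{"dp":[[0,0,0],[0,0,20],[0,0,30],[0,0,20],[0,0,8],[0,0,0],[0,0,0],[0,0,0]],"yaw":[0,0,0,0,0,0,0,0],"fingers":[1,1,1,1,1,1,1,1]}' 40
python3 go.py 627 72.6 78 7.2
```

```text
t: 36.47
position: [0.6269, 0.0758, 0.1763]
ee_rot: [-3.125, 0.029, 0.128]
ft_force: [0.4, -0.3, -2.6]
finger_gap: 0.504
grasp_force: 39.9
t: 37.13
position: [0.6263, 0.0725, 0.1035]
ee_rot: [-3.127, 0.021, 0.126]
ft_force: [-0.5, 0.5, -2.7]
finger_gap: 0.504
grasp_force: 39.9
t 37.1 pos [626.3  72.5 103.5] yaw 7.20 turn first -0.00 then dp [ 1.2  0.4 25.5] toolz [-0.023  0.012 -1.   ] gap 0.504 F [-0.5  0.5 -2.7] grip 39.9 q6 1.53
```

```bash
python3 -m handwheel '{"dp":[[1.2,0.4,12],[0,0,7],[0,0,4],[0,0,1.5],[0,0,0],[0,0,0],[0,0,0]],"yaw":[0,0,0,0,0,0,0],"fingers":[1,1,1,1,1,1,1]}' 40
python3 go.py 627 72.6 77.5 7.2
```

```text
t: 37.72
position: [0.6263, 0.073, 0.0779]
ee_rot: [-3.127, 0.023, 0.126]
ft_force: [0.1, -0.5, -1.9]
finger_gap: 0.506
grasp_force: 39.9
t 37.7 pos [626.3  73.   77.9] yaw 7.22 turn first 0.02 then dp [0.7 0.5 0.4] toolz [-0.024  0.012 -1.   ] gap 0.506 F [ 0.1 -0.5 -1.9] grip 39.9 q6 1.53
```

Nearly in contact; release, lift, and go for the sander.

```bash
python3 -m handwheel '{"dp":[[0.5,0.3,0.4],[0,0,0],[0,0,0],[0,0,0],[0,0,0],[0,0,0],[0,0,0],[0,0,0]],"yaw":[0,0,0,0,0,0,0,0],"fingers":[1,1,0.35,0.35,0.35,0.35,0.35,0.35]}' 40
python3 -m handwheel '{"dp":[[0,0,-10],[0,0,-30],[0,0,-35],[0,0,-30],[0,0,-8],[0,0,0]],"yaw":[0,0,0,0,0,0],"fingers":[0.35,0.35,0.35,0.35,0.35,0.35]}' 40
python3 go.py 463.8 -377.9 185 7.2
```

```text
t: 38.38
position: [0.6267, 0.0727, 0.0776]
ee_rot: [-3.127, 0.023, 0.126]
ft_force: [0.2, 0.4, -0.3]
finger_gap: 0.646
grasp_force: 0.0
t: 38.88
position: [0.6312, 0.0715, 0.1945]
ee_rot: [-3.127, 0.016, 0.126]
ft_force: [0.8, 0.5, -0.7]
finger_gap: 0.651
grasp_force: 0.0
t 38.9 pos [631.2  71.5 194.5] yaw 7.22 turn first 0.02 then dp [-222.3  425.     6.7] toolz [-0.017  0.013 -1.   ] gap 0.651 F [ 0.8  0.5 -0.7] grip 0.0 q6 1.53
```

```bash
python3 -m handwheel '{"dp":[[-8.5,16.4,0],[-17.1,32.7,0],[-17.1,32.7,0],[-17.1,32.7,0],[-17.1,32.7,0],[-17.1,32.7,0],[-17.1,32.7,0],[-17.1,32.7,0],[-17.1,32.7,0],[-17.1,32.7,0],[-17.1,32.7,0],[-17.1,32.7,0]],"yaw":[0,0,0,0,0,0,0,0,0,0,0,0],"fingers":[0.4,0.4,0.4,0.4,0.4,0.4,0.4,0.4,0.4,0.4,0.4,0.4]}' 30
python3 -m handwheel '{"dp":[[-17.1,32.7,0],[-8.5,16.4,0],[0,0,20],[0,0,35],[0,0,30],[0,0,15],[0,0,0],[0,0,0],[0,0,0]],"yaw":[0,0,0,0,0,0,0,0,0],"fingers":[0.4,0.4,0.4,0.4,0.4,0.4,0.4,0.4,0.4]}' 30
python3 go.py 463.8 -377.9 39.5 7.2
```

```text
t: 39.88
position: [0.4798, -0.3274, 0.1876]
ee_rot: [-3.124, 0.026, 0.126]
ft_force: [1.0, -1.0, -0.2]
finger_gap: 0.6
grasp_force: 0.0
t: 40.63
position: [0.4603, -0.3775, 0.0898]
ee_rot: [-3.127, 0.023, 0.126]
ft_force: [1.0, -0.6, 2.2]
finger_gap: 0.601
grasp_force: 0.0
t 40.6 pos [ 460.3 -377.5   89.8] yaw 7.22 turn first 0.02 then dp [ 4.6  1.6 50.2] toolz [-0.024  0.011 -1.   ] gap 0.601 F [ 1.  -0.6  2.2] grip 0.0 q6 0.75
```

```bash
python3 -m handwheel '{"dp":[[4.6,1.6,20],[0,0,15],[0,0,8],[0,0,4],[0,0,2],[0,0,0],[0,0,0],[0,0,0]],"yaw":[0,0,0,0,0,0,0,0],"fingers":[0.4,0.4,0.4,0.4,0.4,0.4,0.4,0.4]}' 30
python3 -m handwheel '{"dp":[[0,0,0],[0,0,0],[0,0,0],[0,0,0],[0,0,0],[0,0,0],[0,0,0],[0,0,0],[0,0,0]],"yaw":[0,0,0,0,0,0,0,0,0],"fingers":[1,1,1,1,1,1,1,1,1]}' 30
python3 go.py 463.8 -377.9 39.5 7.2
python3 -m handwheel '{"dp":[[0,0,-10],[0,0,-25],[0,0,-40],[0,0,-40],[0,0,-25],[0,0,-10],[0,0,0],[0,0,0]],"yaw":[0,0,0,0,0,0,0,0],"fingers":[1,1,1,1,1,1,1,1]}' 30
python3 go.py 640.8 -31.1 190 7.2
```

```text
t: 41.3
position: [0.4639, -0.378, 0.041]
ee_rot: [-3.128, 0.022, 0.126]
ft_force: [0.8, -0.2, 0.4]
finger_gap: 0.601
grasp_force: 0.0
t: 42.05
position: [0.4635, -0.3778, 0.0403]
ee_rot: [-3.127, 0.023, 0.126]
ft_force: [-0.5, -0.2, 1.9]
finger_gap: 0.281
grasp_force: 29.9
t 42.0 pos [ 463.5 -377.8   40.3] yaw 7.23 turn first 0.03 then dp [0.3 0.2 0.8] toolz [-0.025  0.012 -1.   ] gap 0.281 F [-0.5 -0.2  1.9] grip 29.9 q6 0.75
t: 42.72
position: [0.4664, -0.3787, 0.189]
ee_rot: [-3.125, 0.025, 0.126]
ft_force: [-1.0, 0.2, -2.0]
finger_gap: 0.281
grasp_force: 29.9
t 42.7 pos [ 466.4 -378.7  189. ] yaw 7.22 turn first 0.02 then dp [ 216.5 -323.1   -1. ] toolz [-0.026  0.013 -1.   ] gap 0.281 F [-1.   0.2 -2. ] grip 29.9 q6 0.75
```

```bash
python3 -m handwheel '{"dp":[[9.8,-14.7,0],[19.7,-29.4,0],[19.7,-29.4,0],[19.7,-29.4,0],[19.7,-29.4,0],[19.7,-29.4,0],[19.7,-29.4,0],[19.7,-29.4,0],[19.7,-29.4,0],[19.7,-29.4,0],[19.7,-29.4,0],[9.8,-14.7,0]],"yaw":[0,0,0,0,0,0,0,0,0,0,0,0],"fingers":[1,1,1,1,1,1,1,1,1,1,1,1]}' 30
python3 -m handwheel '{"dp":[[0,0,0],[0,0,20],[0,0,25],[0,0,20],[0,0,8],[0,0,0],[0,0,0],[0,0,0]],"yaw":[0,0,0,0,0,0,0,0],"fingers":[1,1,1,1,1,1,1,1]}' 30
python3 go.py 640.6 -31.1 92.5 7.2
```

```text
t: 43.72
position: [0.6412, -0.0273, 0.1861]
ee_rot: [-3.123, 0.028, 0.129]
ft_force: [0.3, -0.9, -1.8]
finger_gap: 0.283
grasp_force: 29.9
t: 44.38
position: [0.6402, -0.0309, 0.1177]
ee_rot: [-3.127, 0.022, 0.126]
ft_force: [0.4, 0.2, -2.1]
finger_gap: 0.283
grasp_force: 29.9
t 44.4 pos [640.2 -30.9 117.7] yaw 7.20 turn first -0.00 then dp [ 0.9  0.6 25.2] toolz [-0.023  0.012 -1.   ] gap 0.283 F [ 0.4  0.2 -2.1] grip 29.9 q6 1.37
```

```bash
python3 -m handwheel '{"dp":[[0.9,0.6,12],[0,0,7],[0,0,4],[0,0,2],[0,0,0],[0,0,0],[0,0,0]],"yaw":[0,0,0,0,0,0,0],"fingers":[1,1,1,1,1,1,1]}' 30
python3 go.py 640.6 -31.1 92.5 7.2
python3 -m handwheel '{"dp":[[0,0,0.3],[0,0,0],[0,0,0],[0,0,0],[0,0,0],[0,0,0],[0,0,0],[0,0,0]],"yaw":[0,0,0,0,0,0,0,0],"fingers":[1,1,0.45,0.45,0.45,0.45,0.45,0.45]}' 30
python3 -m handwheel '{"dp":[[0,0,-10],[0,0,-30],[0,0,-35],[0,0,-30],[0,0,-8],[0,0,0]],"yaw":[0,0,0,0,0,0],"fingers":[0.45,0.45,0.45,0.45,0.45,0.45]}' 30
python3 -m handwheel '{"dp":[[-20,20,0],[-30,30,0],[-30,30,0],[-30,30,0],[-30,30,0],[-20,20,0],[0,0,0],[0,0,0]],"yaw":[0,0,0,0,0,0,0,0],"fingers":[0.45,0.45,0.45,0.45,0.45,0.45,0.45,0.45]}' 30
python3 - <<'E'
from m import *
a=cap('top','t3.png');P=cloud(a);C=a['frame'].astype(int);r,g,b=C[...,0],C[...,1],C[...,2];z=P[...,2]
v,u=np.mgrid[:400,:640]
def box(u0,u1,v0,v1): return (u>=u0)&(u<=u1)&(v>=v0)&(v<=v1)
def p(n,m):
  if m.any(): print(n,*rect(P,m),'z',np.round(np.nanpercentile(z[m],[5,50,95])*1000,1))
red=box(335,365,130,185)&(r>150)&(g<80)&(z>.08); p('redgrip',largest(red))
p('sander',largest(box(337,368,120,195)&(z>.068)&(z<.2)))
p('plane',largest(box(298,330,120,200)&(z>.075)&(z<.2)))
p('pull',largest(box(185,260,190,245)&(r>b+110)))
p('bottle',largest(box(435,480,115,155)&(z>.02)));p('tin',largest(box(195,240,115,155)&(z>.02)))
p('knob',largest(box(300,370,200,270)&(z>.03)&(z<.1)))
E
```

```text
t: 44.97
position: [0.6396, -0.0307, 0.0923]
ee_rot: [-3.127, 0.024, 0.126]
ft_force: [-2.3, 0.6, 2.3]
finger_gap: 0.282
grasp_force: 29.9
t 45.0 pos [639.6 -30.7  92.3] yaw 7.23 turn first 0.03 then dp [ 0.9  0.5 -0.3] toolz [-0.025  0.012 -1.   ] gap 0.282 F [-2.3  0.6  2.3] grip 29.9 q6 1.37
t: 45.63
position: [0.6401, -0.0307, 0.0914]
ee_rot: [-3.127, 0.023, 0.126]
ft_force: [-0.2, -0.5, -0.4]
finger_gap: 0.552
grasp_force: 0.0
t: 46.13
position: [0.6445, -0.0322, 0.2087]
ee_rot: [-3.128, 0.016, 0.126]
ft_force: [0.8, 0.0, -0.5]
finger_gap: 0.547
grasp_force: 0.0
t: 46.8
position: [0.5044, -0.2091, 0.2046]
ee_rot: [-3.125, 0.025, 0.123]
ft_force: [0.8, 0.9, -0.0]
finger_gap: 0.551
grasp_force: 0.0
redgrip [640.1 -30.1] [87.6 24.6] 6.7 289 z [103.8 107.5 110.8]
sander [640.  -30.1] [169.7  46.3] 7.2 1017 z [ 70.3  78.9 109.4]
plane [624.1  72.7] [170.1  45.9] 7.3 1075 z [ 88.3  92.5 112. ]
pull [482.  332.6] [ 29.  131.1] 9.9 456 z [18.8 23.2 53.6]
bottle [ 632.6 -247.4] [ 53.5 259.6] 46.2 885 z [ 38.  131.1 574.3]
tin [717.4 345.3] [67.3 68.6] 77.6 532 z [26.3 43.9 48.1]
knob [436.8  16. ] [30.9 31. ] 45.5 116 z [40.6 45.7 50.4]
```

View pics/t3.png

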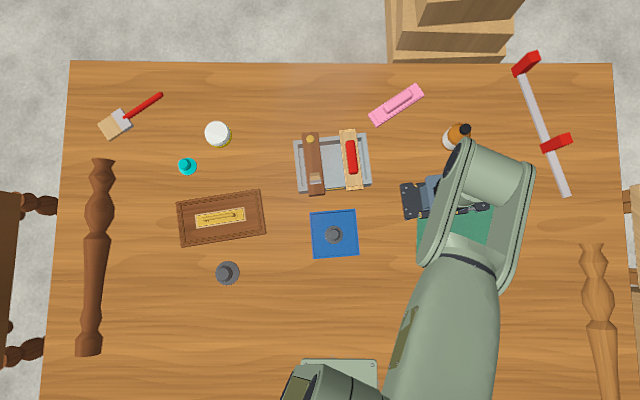

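Both tools are back across the bin at (313,163) and (350,160), within 1 mm of where they lay. The pull is on the patch at (220,217), the knob is in the tray at (333,236), and the tin and bottle have not moved.

```bash
python3 -c "
from rig import bot
print(bot.job_done())"
```

```text
the job is handed in; nothing more can be done
None
```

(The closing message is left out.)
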